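# Build the sieve column on the shaker

### The arm

A 7-joint arm with a two-finger parallel gripper is mounted at the origin on the work surface. World frame = base frame: x ahead of the robot, y to its left, z up, the work surface at z = 0. Lengths are in m, angles in rad, forces in N, time in s.
With the tool pointing down it reaches from about 0.4 to 0.85 m from the base axis. Payload 4.5 kg.
Tool frame: the origin (TCP) lies at the very end of the fingers, on their centre line; the grasp point (between the pads) lies 19 mm behind it; z points along the fingers, y is the line along which they close (so a half turn about z gives the same grasp; the last joint's range is limited). The gripper opens to 85 mm and grips with 20 to 120 N. Pads are 22 mm wide; open, the fingers measure 114 mm over their backs; the gripper's body (76 mm by 85 mm) begins 54 mm behind the grasp point. The pads swing forward as they close: fully open they stand 13 mm farther back than shut.
Start: joints at [-1.082, 0.689, -0.195, 1.565, 0.157, 0.902, -0.215], TCP at [0.275, 0.562, 0.231] pointing down, gripper open.
Joint ranges: [-3.01, 3.01], [-0.46, 2.08], [-1.47, 1.51], [0.13, 2.56], [-1, 4.14], [0.04, 2.09], [-2.66, 2.66]. Speed limits (rad/s): [2.57, 2.57, 3.14, 3.14, 3.14, 3.14, 3.14].

### API

Orientations are given as a unit quaternion [w, x, y, z].
In Python, from workcell import * gives the robot as it stands.
- The arm moves only by the tool drive_tool, never from a script. Its argument "series" is a list of rows, each a list of 6 numbers: the shift along the tool's x, y, z in m, then the turn, a rotation vector about the tool's x, y, z in degrees. In form: [[x, y, z, ax, ay, az], ...]. A call has 1 to 12 rows; each row is the pose to reach, as a shift and turn from the pose commanded when the call began, along the tool's axes at that moment; what a row does not reach only later rows make up. A row lasts 1/8 s, in which the tool goes at most 62.5 mm and 10.7 degrees, less where a joint would pass 70% of its speed; a pose out of reach is approached as far as the arm can. A call with a gripper value outside its range is refused whole. "gripper" is the opening, from 0 (shut) to 1 (fully open), set as the call begins (left out, the last holds). The fingers move at their own pace and stop on an object; "grip_force" is the grip in N (left out, the last holds). Time passes only in rows, so rows that repeat a pose let the fingers close. It gives the time, the measured TCP pose, the force, the opening and the grip force at its end, in the units of the state.
- sense(): the state, without advancing time (a new reading comes with each control period).
- snapshot(name): name is "scene" or "top" or "wrist"; returns a dict with "img" (384x512x3 uint8, blue, green, red), "camera_matrix" (3x3 intrinsics, pixels), "k1" (the pictures are not rectified: a ray, as slopes to the right and down, at radius r is drawn at 1 + k1 r^2 times it, then the intrinsics apply), "world_from_camera" (4x4, takes a point from camera to world coordinates); the wrist camera has in their place "mount" (4x4, takes a point from camera to tool coordinates, whose origin is the TCP and whose axes are the flange's). Camera axes: x right, y down, z forward; pixel columns grow to the right and rows downward; lengths in m; the calibration is good to about 2 mm. A picture is of the moment at which its call begins: read the wrist's pose just before it. There is no depth.
- sign_off(): hands the job in; it is judged then, once.
The state is a dict: "clock": time; "joint_positions": joint angles; "joint_velocities": joint speeds; "tau": joint torques, N m; "eef_pos": TCP position; "tcp_rot": TCP orientation; "wrist_force": force on the tool from outside, world axes, zero at the start; "ft_torque": the same for the moment, N m; "gripper_width": finger opening in m; "grasp_force": force on a finger pad.
Only numpy, scipy, OpenCV 4.12 (cv2) and the standard library are available. Lean on these libraries where they do the work, as an engineer would, in place of code of your own. Each camera call takes 0.05 s, during which the arm holds its last target. There are 200 camera calls.

### The job

Build the sieve column on the small shaker from the bottom up, one piece at a time: first the receiving pan into the shaker's ring, then the fine sieve, then the coarse sieve, and the lid on top. Every piece must sit level and fully home in the one below it; set each down gently, never dropping it, and leave the other things on the bench where they are.

Things in the scene. Friction and masses are not known exactly. Their poses are not given: they have to be found in the camera images.
- pan: Receiving pan: round steel cup, 56 mm outside, 36 mm high in all, plain smooth solid floor, rim 50 mm inside. Below: skirt 46.4 mm wide, 6 mm high, foot tapered to 43, then a 56 mm shoulder. Seated in the shaker's ring (shoulder on the ring's edge) its origin is 52 mm above the shaker's. About 0.12 kg. Origin: centre of its underside, z up; starts upright on the bench.
- fine_sieve: Fine sieve: round steel frame, 56 mm outside, 38 mm high in all, dense fine dull grey wire mesh 9 mm below its rim, rim 50 mm inside. Below: skirt 46.4 mm wide, 6 mm high, foot tapered to 43, then a 56 mm shoulder. Home on the pan its origin is 30 mm above the pan's. About 0.11 kg. Origin: centre of its underside, z up; starts upright on the bench.
- coarse_sieve: Coarse sieve: tallest round steel frame, 56 mm outside, 50 mm high in all, open grid of thick bars (10 mm gaps) 20 mm below its rim, rim 50 mm inside. Below: skirt 46.4 mm wide, 6 mm high, foot tapered to 43, then a 56 mm shoulder. Home on the fine sieve its origin is 32 mm above that one's. About 0.14 kg. Origin: centre of its underside, z up; starts upright on the bench.
- lid: Lid: steel disc 56 mm wide, 6 mm thick, over a skirt 46.4 mm wide, 6 mm high; on its centre a black upright knob to grip, 20 mm wide, from 12 to 44 mm above the underside. Home on the coarse sieve its origin is 44 mm above that one's. About 0.10 kg. Origin: centre of its underside, z up; starts upright on the bench.
- shaker: Small shaker, fixed: grey box 110 by 110 mm, 42 mm high, knob and switch on its -x side; on top a black disc 68 mm wide and on that an upright aluminium ring, 56 mm outside, 50 mm inside, 8 mm deep, that takes the pan's skirt. Origin: centre of its underside, on the bench.
- shaker_seat (a point): Centre of the shaker's ring at the level of the ring's upper edge, 58 mm above the bench.
- petri: Closed glass petri dish, 80 mm across, 17 mm high; stays where it is. Origin: centre of its underside.
- reagent: Small brown reagent bottle with black cap, 48 mm across, 85 mm high; stays where it is. Origin: centre of its underside.
- wash_bottle: White plastic wash bottle, 66 mm across, about 185 mm high with its bent spout, at the right-hand edge of the work area; stays where it is. Origin: centre of its underside.

How it is judged:
By the outcome, as a careful person would: the job done as asked, in the order asked, and still so for the second after the job is handed in, with the robot touching nothing.
It also fails if it takes over 128 s, if anything falls off the work surface, if the arm or the gripper's body presses on something with over 40 N, if the wrist force passes 120 N, or if a joint passes its speed limit or range.

## Working session

There is one attempt and no reset: what is moved stays moved. The work goes in short steps, Python scripts to look and compute and a tool call to move; the robot and the scene stay as the last step left them, time stands still between calls to the robot, and variables do not carry over. Pictures are saved under pics/ and viewed, at most 14 in all, crops included, and the job is handed in when it is done.

Besides the shell and the picture viewer there is one more tool, called after "Emit:" by a JSON object that holds its "fn" and its "kwargs". drive_tool: Moves the arm, as the interface text tells. Its arguments: {"type":"object","properties":{"series":{"type":"array"},"gripper":{"type":"number"},"grip_force":{"type":"number"}},"required":["series"]}

```bash
ls; mkdir -p pics; cat > h.py <<'E'
from workcell import *
import numpy as np, cv2
from scipy.spatial.transform import Rotation as R
def cam(name):
    s=sense(); d=snapshot(name)
    if name=="wrist":
        T=np.eye(4); q=s["tcp_rot"]; T[:3,:3]=R.from_quat([q[1],q[2],q[3],q[0]]).as_matrix(); T[:3,3]=s["eef_pos"]
        d["W"]=T@np.array(d["mount"])
    else: d["W"]=np.array(d["world_from_camera"])
    return d
def ray(d,u,v):
    K=np.array(d["camera_matrix"]); p=cv2.undistortPoints(np.array([[[u,v]]],float),K,np.array([d["k1"],0,0,0.]))[0,0]
    return d["W"][:3,3], d["W"][:3,:3]@np.array([p[0],p[1],1])
def atz(d,u,v,z):
    o,r=ray(d,u,v); return o+r*(z-o[2])/r[2]
def proj(d,P):
    K=np.array(d["camera_matrix"]); I=np.linalg.inv(d["W"])
    return cv2.projectPoints(np.array(P,float).reshape(-1,3),cv2.Rodrigues(I[:3,:3])[0],I[:3,3],K,np.array([d["k1"],0,0,0.]))[0][:,0]
def save(d,f): 
    import pickle; pickle.dump({k:d[k] for k in("img","camera_matrix","k1","W")},open(f+".pkl","wb"))
def load(f):
    import pickle; return pickle.load(open(f+".pkl","rb"))
E
python3 - <<'E'
from h import *
s=sense(); print(s)
for n in("scene","top","wrist"):
    d=cam(n); save(d,n+"0"); print(n,np.round(d["W"],3).tolist(),d["camera_matrix"],d["k1"])
a=load("scene0")["img"];b=load("top0")["img"]
cv2.imwrite("pics/top0.png",cv2.resize(b,(800,600),interpolation=cv2.INTER_CUBIC));cv2.imwrite("pics/scene0.png",cv2.resize(a,(800,600),interpolation=cv2.INTER_CUBIC))
E
```

```text
pics
{'clock': 0.0, 'joint_positions': array([-1.08218334,  0.69002133, -0.19454614,  1.56637585,  0.1573162 ,
        0.90248181, -0.21509187]), 'joint_velocities': array([ 7.61085123e-06,  5.17306537e-04,  3.13894646e-03,  1.94273656e-03,
       -5.03276973e-04, -3.91891395e-04,  2.99111645e-04]), 'tau': array([ 9.07154185e-05, -5.39616430e+01, -1.26659978e+00, -1.58545536e+01,
        9.15007142e-03,  9.37898381e-03,  2.25695537e-06]), 'eef_pos': array([0.27430041, 0.56085176, 0.23045308]), 'tcp_rot': array([-1.51860698e-04,  2.25387485e-01,  9.74268745e-01, -9.32881699e-04]), 'wrist_force': array([ 0.09965201, -0.54294279, -0.91461177]), 'ft_torque': array([0.01480411, 0.00062316, 0.02565937]), 'grasp_force': 0.0, 'gripper_width': 0.08551013535388417}
scene [[0.259, 0.785, -0.563, 1.121], [0.966, -0.206, 0.157, -0.278], [0.007, -0.584, -0.812, 0.954], [0.0, 0.0, 0.0, 1.0]] [[411.61630051   0.         250.81399045]
 [  0.         411.61630051 195.52304299]
 [  0.           0.           1.        ]] -0.06357444332105738
top [[-0.004, -0.984, 0.177, 0.377], [-1.0, 0.003, -0.004, -0.127], [0.004, -0.177, -0.984, 0.934], [0.0, 0.0, 0.0, 1.0]] [[350.32610581   0.         252.1393872 ]
 [  0.         350.32610581 191.16940503]
 [  0.           0.           1.        ]] 0.01914047665938082
wrist [[0.44, 0.848, 0.295, 0.199], [0.898, -0.415, -0.146, 0.599], [-0.002, 0.329, -0.944, 0.373], [0.0, 0.0, 0.0, 1.0]] [[304.65027256   0.         258.48347284]
 [  0.         304.65027256 195.47478707]
 [  0.           0.           1.        ]] 0.0023096197235615516
```

View pics/top0.png

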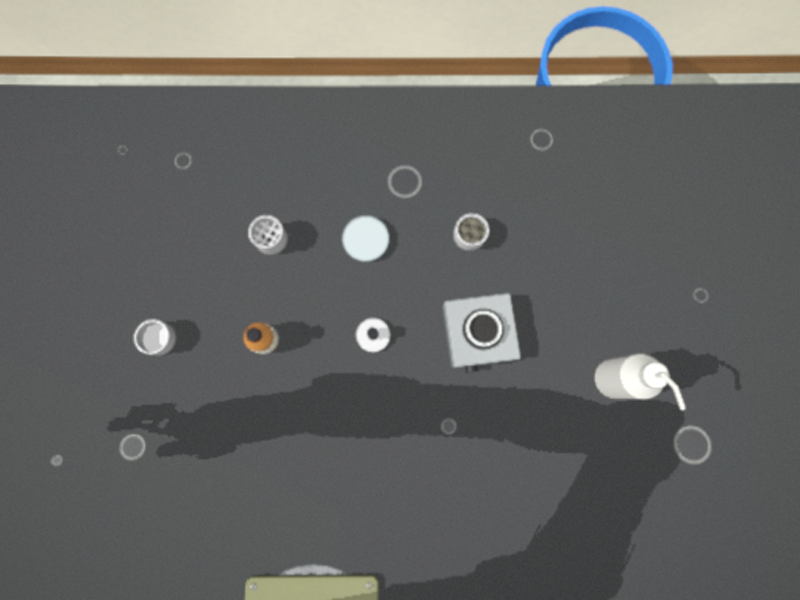

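View pics/scene0.png

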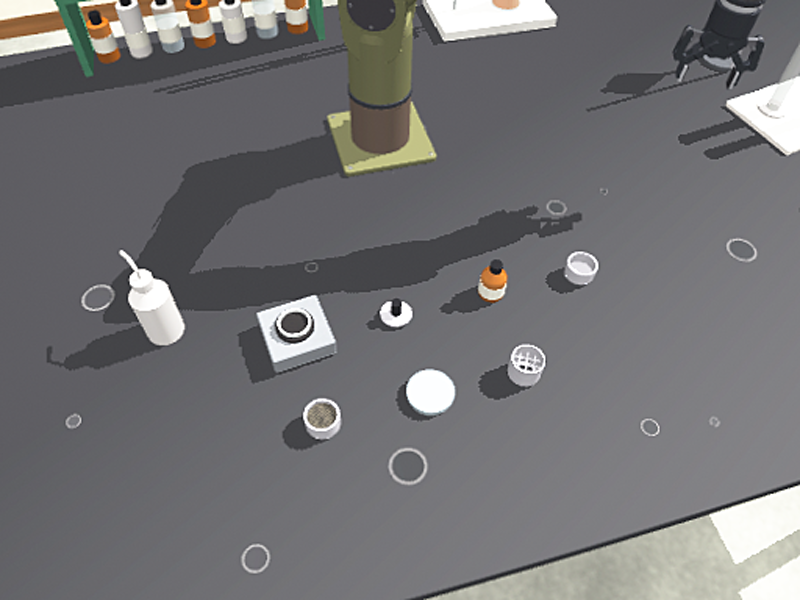

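The top view (800 px wide) shows the coarse sieve rim at (266,232), petri dish (366,238), fine sieve rim (471,230), pan rim (153,337), reagent bottle (260,337), lid knob (373,334), shaker ring (484,328) and wash bottle (640,377). The scene view shows the same pieces: coarse (527,360), fine (322,414), pan (582,266), ring (294,323), lid knob (396,302).

```bash
cat >> h.py <<'E'
def tri(obs):
    A=np.zeros((3,3));b=np.zeros(3);L=[]
    for d,u,v in obs:
        o,r=ray(d,u,v); r=r/np.linalg.norm(r); M=np.eye(3)-np.outer(r,r); A+=M;b+=M@o; L.append((o,M))
    p=np.linalg.solve(A,b); return p,max(np.linalg.norm(M@(p-o)) for o,M in L)
def rot(): 
    q=sense()["tcp_rot"]; return R.from_quat([q[1],q[2],q[3],q[0]]).as_matrix()
def togo(P):  # world point -> shift in tool axes
    return np.round(rot().T@(np.array(P)-sense()["eef_pos"]),4)
E
python3 - <<'E'
from h import *
t=load("top0");s=load("scene0");k=.64
H=dict(coarse=((266,232),(527,358),.050),fine=((471,229),(322,414),.038),pan=((153,337),(582,264),.036),ring=((484,328),(294,323),.058),knob=((372,333),(397,300),.044),
 petri=((366,238),(430,390),.017),)
for n,(a,b,h) in H.items():
    p,e=tri([(t,a[0]*k,a[1]*k),(s,b[0]*k,b[1]*k)])
    print(n,p.round(4),round(e,4),"top@h",atz(t,a[0]*k,a[1]*k,h).round(4)[:2],"scene@h",atz(s,b[0]*k,b[1]*k,h).round(4)[:2])
c=[atz(t,u*k,v*k,.042)[:2] for u,v in((444,301),(511,293),(521,359),(452,367))]
print(np.round(c,3),[np.degrees(np.arctan2(*(c[i+1]-c[i])[::-1])) for i in range(3)])
print("rot",rot().round(3))
E
```

```text
coarse [0.6517 0.0846 0.0464] 0.0004 top@h [0.6505 0.0833] scene@h [0.6536 0.0836]
fine [ 0.6595 -0.2619  0.0358] 0.0004 top@h [ 0.6587 -0.2619] scene@h [ 0.6607 -0.2615]
pan [0.4776 0.2689 0.0283] 0.0013 top@h [0.4764 0.2641] scene@h [0.4828 0.2659]
ring [ 0.4878 -0.2752  0.0508] 0.0012 top@h [ 0.4867 -0.2751] scene@h [ 0.4932 -0.274 ]
knob [ 0.4811 -0.0926  0.0443] 0.0018 top@h [ 0.4807 -0.0944] scene@h [ 0.4811 -0.0907]
petri [ 0.6508 -0.0813  0.0135] 0.001 top@h [ 0.6495 -0.0824] scene@h [ 0.6527 -0.081 ]
[[ 0.534 -0.213]
 [ 0.547 -0.325]
 [ 0.438 -0.336]
 [ 0.425 -0.224]] [np.float64(-83.26465694188398), np.float64(-173.9006130110364), np.float64(96.41018056224443)]
rot [[-0.898  0.439 -0.001]
 [ 0.439  0.898 -0.001]
 [-0.    -0.001 -1.   ]]
```

Emit:
{"fn": "drive_tool", "kwargs": {"series": [[-0.31,-0.177,0.07,0,0,-26],[-0.31,-0.177,0.07,0,0,-26],[-0.31,-0.177,0.07,0,0,-26],[-0.31,-0.177,0.07,0,0,-26],[-0.31,-0.177,0.07,0,0,-26],[-0.31,-0.177,0.07,0,0,-26],[-0.31,-0.177,0.07,0,0,-26],[-0.31,-0.177,0.07,0,0,-26],[-0.31,-0.177,0.07,0,0,-26]], "gripper": 1, "grip_force": 40}}

```text
clock: 1.27
eef_pos: [0.4744, 0.2682, 0.1616]
tcp_rot: [-0.0, -0.001, 1.0, 0.001]
wrist_force: [0.2, -0.2, 0.3]
gripper_width: 0.0851
grasp_force: 0.0
```

```bash
python3 - <<'E'
from h import *
d=cam("wrist"); save(d,"w1"); s=sense(); print(s["eef_pos"],rot().round(3),s["clock"],s["joint_positions"].round(2))
print(proj(d,[[.477,.266,.036],[.477,.266,0],s["eef_pos"]]))
cv2.imwrite("pics/w1.png",cv2.resize(d["img"],(800,600),interpolation=cv2.INTER_CUBIC))
E
```

```text
[0.4744587  0.26812565 0.16160478] [[-1.    -0.002  0.   ]
 [-0.002  1.     0.001]
 [-0.     0.001 -1.   ]] 1.325 [-0.39  0.7  -0.34  1.87  0.37  0.63  0.61]
[[255.57296694 188.87335026]
 [255.84618393 178.15420166]
 [257.70404505 257.14322278]]
```

View pics/w1.png

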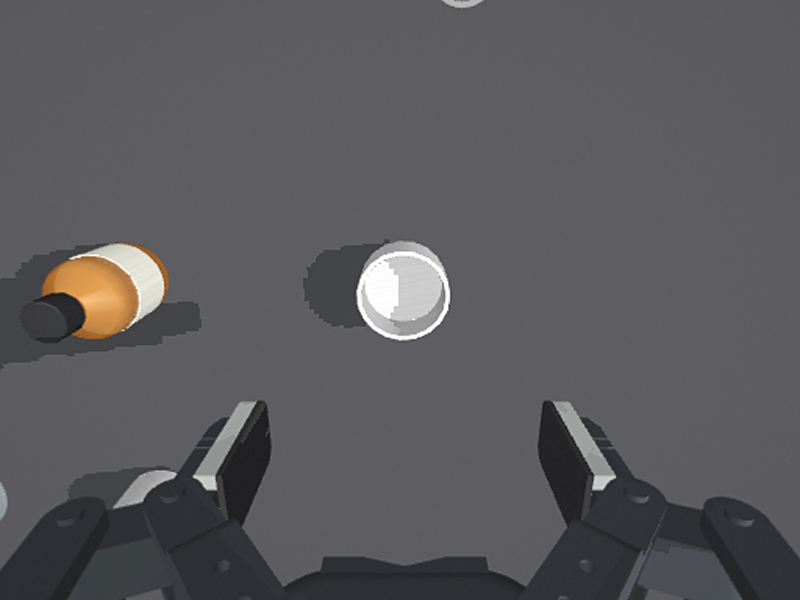

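Wrist view 1: the pan's rim is a circle centred at (403.5,295.5) in the 800 px picture, with the reagent bottle far left at (110,300). The pan is therefore at about (0.477, 0.268). I'll descend and grip.

Emit:
{"fn": "drive_tool", "kwargs": {"series": [[-0.0025,0,0.05,0,0,0],[-0.0025,0,0.1,0,0,0],[-0.0025,0,0.13,0,0,0],[-0.0025,0,0.15,0,0,0],[-0.0025,0,0.156,0,0,0],[-0.0025,0,0.156,0,0,0],[-0.0025,0,0.156,0,0,0]]}}

```text
clock: 2.2
eef_pos: [0.4783, 0.267, 0.0063]
tcp_rot: [0.001, 0.0, 1.0, 0.001]
wrist_force: [0.2, 0.3, -0.1]
gripper_width: 0.0855
grasp_force: 0.0
```

Emit:
{"fn": "drive_tool", "kwargs": {"series": [[0,0,0,0,0,0],[0,0,0,0,0,0],[0,0,0,0,0,0],[0,0,0,0,0,0],[0,0,0,0,0,0],[0,0,0,0,0,0],[0,0,0,0,0,0],[0,0,0,0,0,0]], "gripper": 0, "grip_force": 40}}

```text
clock: 3.2
eef_pos: [0.4782, 0.2664, 0.0062]
tcp_rot: [0.001, 0.001, 1.0, 0.0]
wrist_force: [-0.3, -1.0, 6.3]
gripper_width: 0.0555
grasp_force: 41.0
```

```bash
python3 - <<'E'
from h import *
w=load("w1");print(atz(w,403.5*.64,295.5*.64,.036))
d=cam("wrist"); save(d,"w2"); s=sense(); print(s["eef_pos"],s["gripper_width"],s["grasp_force"],s["wrist_force"],s["clock"])
cv2.imwrite("pics/w2.png",cv2.resize(d["img"],(800,600),interpolation=cv2.INTER_CUBIC))
E
```

```text
[0.47723713 0.26846495 0.036     ]
[0.4782305  0.26642235 0.00624427] 0.05526361287394128 40.95530306920409 [-0.63219539 -1.10606596  6.09053397] 3.25
```

View pics/w2.png

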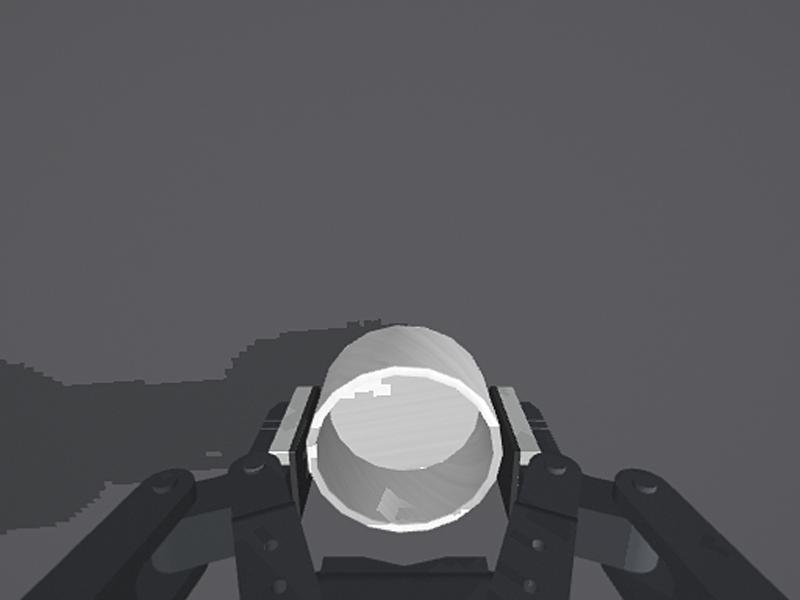

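The wrist view shows the pan held between the pads, its rim centred at (405,449). Next I lift it and move to a look pose just short of the shaker.

Emit:
{"fn": "drive_tool", "kwargs": {"series": [[0,0,-0.01,0,0,0],[0,0,-0.05,0,0,0],[0,0,-0.11,0,0,0],[0.01,-0.02,-0.165,0,0,0],[0.038,-0.541,-0.165,0,0,0],[0.038,-0.541,-0.165,0,0,0],[0.038,-0.541,-0.165,0,0,0],[0.038,-0.541,-0.165,0,0,0],[0.038,-0.541,-0.165,0,0,0],[0.038,-0.541,-0.165,0,0,0],[0.038,-0.541,-0.165,0,0,0],[0.038,-0.541,-0.165,0,0,0]]}}

```text
clock: 4.75
eef_pos: [0.4399, -0.255, 0.1709]
tcp_rot: [0.0, 0.001, 1.0, -0.0]
wrist_force: [1.4, -0.3, -1.1]
gripper_width: 0.0551
grasp_force: 43.0
```

Emit:
{"fn": "drive_tool", "kwargs": {"series": [[0,0,0,0,0,0],[0,0,0,0,0,0],[0,0,0,0,0,0],[0,0,0,0,0,0]]}}

```text
clock: 5.25
eef_pos: [0.4408, -0.2514, 0.1705]
tcp_rot: [0.0, -0.001, 1.0, 0.0]
wrist_force: [-0.1, -0.9, -1.1]
gripper_width: 0.0554
grasp_force: 43.1
```

```bash
python3 - <<'E'
from h import *
w=load("w2");print("pan seen",atz(w,405*.64,449*.64,.036))
d=cam("wrist"); save(d,"w3"); s=sense(); print(s["eef_pos"],rot().round(3).tolist(),s["gripper_width"],s["grasp_force"],s["wrist_force"],s["clock"],s["joint_positions"].round(2))
cv2.imwrite("pics/w3.png",cv2.resize(d["img"],(800,600),interpolation=cv2.INTER_CUBIC))
E
```

```text
pan seen [0.47567402 0.26704769 0.036     ]
[ 0.44083107 -0.25167117  0.17044555] [[-1.0, -0.002, 0.0], [-0.002, 1.0, 0.0], [-0.0, 0.0, -1.0]] 0.055016460216032494 43.10562198981643 [ 0.79699917 -0.16007159 -1.84968003] 5.3 [ 0.72  0.66 -0.47  1.97  0.5   0.62  1.5 ]
```

View pics/w3.png

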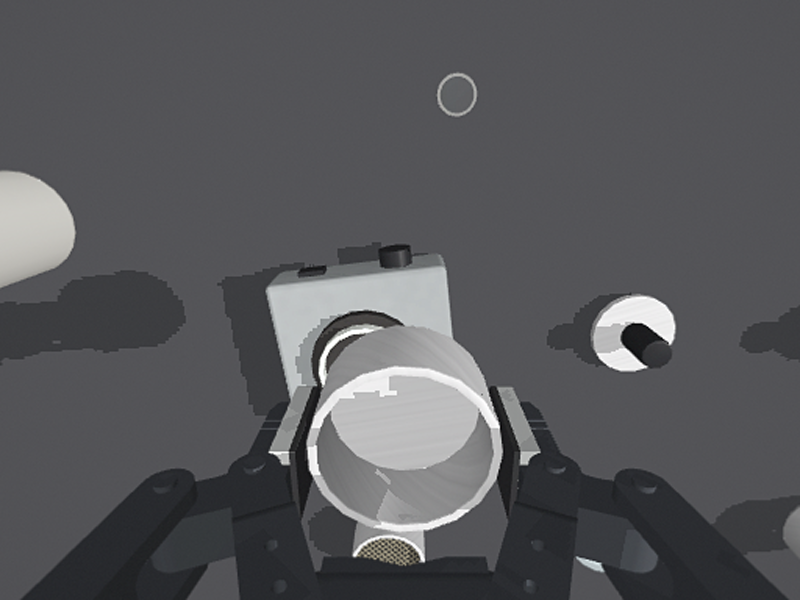

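The wrist view shows the shaker ring partly hidden behind the held pan, at about (365,360). Image up is -x, so I'll shift +x for a clear view.

Emit:
{"fn": "drive_tool", "kwargs": {"series": [[-0.085,-0.023,0,0,0,0],[-0.085,-0.023,0,0,0,0],[-0.085,-0.023,0,0,0,0],[-0.085,-0.023,0,0,0,0],[-0.085,-0.023,0,0,0,0]]}}

```text
clock: 5.92
eef_pos: [0.5242, -0.2757, 0.1702]
tcp_rot: [-0.001, 0.0, 1.0, 0.0]
wrist_force: [-0.6, 0.8, -0.5]
gripper_width: 0.0553
grasp_force: 43.1
```

```bash
python3 - <<'E'
from h import *
d=cam("wrist"); save(d,"w4"); s=sense(); print(s["eef_pos"],rot().round(3).tolist(),s["clock"])
t=d["img"]; p=proj(d,[[.488,-.275,.058]])[0]; print(p)
x,y=int(p[0])-80,int(p[1])-60
print(x,y); cv2.imwrite("pics/w4.png",cv2.resize(t[max(y,0):y+120,x:x+160],None,fx=5,fy=5,interpolation=cv2.INTER_CUBIC))
E
```

```text
[ 0.52441152 -0.27587675  0.1702968 ] [[-1.0, 0.001, -0.001], [0.001, 1.0, -0.0], [0.001, -0.0, -1.0]] 5.975
[258.97690379 150.02057323]
178 90
```

View pics/w4.png

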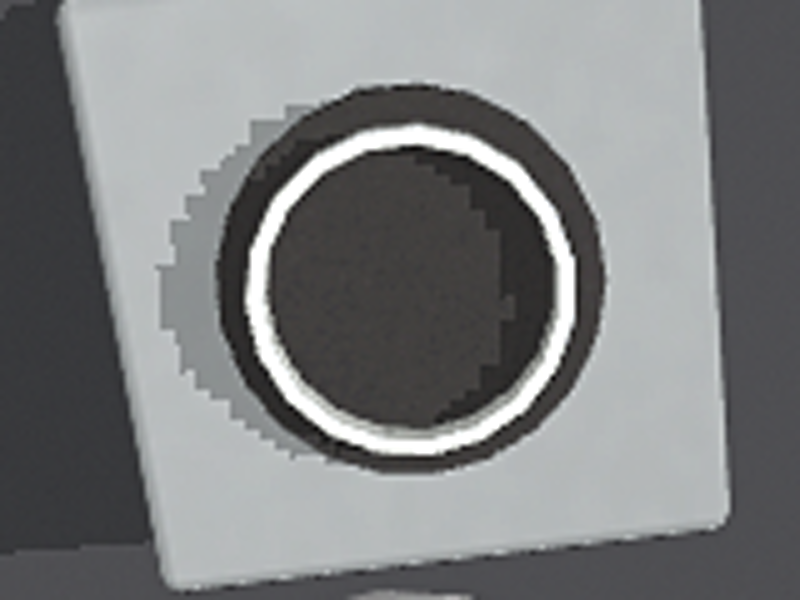

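The ring's outer edge spans (245–577, 125–455) in the crop, which puts its centre at image pixel (260.2,148). I'll fit projected circles to the read edges for both ring and pan.

```bash
cat >> h.py <<'E'
from scipy.optimize import least_squares
def circ(d,ext,r,g,fixz=None):
    "fit level circle radius r to image extents (left,right,top,bottom), native pixels"
    a=np.linspace(0,2*np.pi,180); C=np.c_[np.cos(a),np.sin(a),0*a]*r
    def f(p):
        c=np.array([p[0],p[1],p[2] if fixz is None else fixz]); q=proj(d,C+c); m,M=q.min(0),q.max(0)
        return np.array([m[0],M[0],m[1],M[1]])-ext
    s=least_squares(f,np.array(g,float),x_scale=.01,diff_step=1e-4); return s.x.round(4),f(s.x).round(1)
E
python3 - <<'E'
from h import *
k=.64
print("pan held",circ(load("w2"),np.array([306,503,366,531])*k,.028,[.477,.267,.036]))
print("pan held fix",circ(load("w2"),np.array([306,503,366,531])*k,.028,[.477,.267,.036],.036))
e=np.array([178+245/5,178+577/5,90+125/5,90+455/5])
print("ring",circ(load("w4"),e,.028,[.488,-.275,.058]),circ(load("w4"),e,.028,[.488,-.275,.058],.058))
e=np.array([357,450,251,340])*k
print("pan w1",circ(load("w1"),e,.028,[.477,.267,.036]),circ(load("w1"),e,.028,[.477,.267,.036],.036))
E
```

```text
pan held (array([0.4788, 0.2669, 0.034 ]), array([ 0.2, -0.2, -0.2,  0.2]))
pan held fix (array([0.4775, 0.2669, 0.036 ]), array([-0.9,  0.9, -0.9,  1.3]))
ring (array([ 0.4875, -0.274 ,  0.0567]), array([ 0., -0., -0.,  0.])) (array([ 0.4873, -0.274 ,  0.058 ]), array([-0.1,  0.1, -0.2,  0.2]))
pan w1 (array([0.4794, 0.2685, 0.0322]), array([-0.1,  0.1,  0.1, -0.1])) (array([0.4782, 0.2685, 0.036 ]), array([-0.5,  0.5, -0.3,  0.3]))
```

Emit:
{"fn": "drive_tool", "kwargs": {"series": [[0.0367,0.0014,0,0,0,0],[0.0367,0.0014,0.04,0,0,0],[0.0367,0.0014,0.08,0,0,0],[0.0367,0.0014,0.098,0,0,0],[0.0367,0.0014,0.1,0,0,0],[0.0367,0.0014,0.1,0,0,0],[0.0367,0.0014,0.1,0,0,0]]}}

```text
clock: 6.85
eef_pos: [0.4894, -0.2749, 0.0714]
tcp_rot: [0.001, 0.001, 1.0, -0.0]
wrist_force: [0.1, -0.8, -1.1]
gripper_width: 0.0554
grasp_force: 43.1
```

Emit:
{"fn": "drive_tool", "kwargs": {"series": [[0,0,0.002,0,0,0],[0,0,0.004,0,0,0],[0,0,0.006,0,0,0],[0,0,0.008,0,0,0],[0,0,0.008,0,0,0],[0,0,0.008,0,0,0]]}}

```text
clock: 7.6
eef_pos: [0.4887, -0.2745, 0.0622]
tcp_rot: [-0.0, 0.0, 1.0, 0.0]
wrist_force: [-0.2, 0.1, -0.6]
gripper_width: 0.0553
grasp_force: 43.1
```

Emit:
{"fn": "drive_tool", "kwargs": {"series": [[0,0,0.001,0,0,0],[0,0,0.002,0,0,0],[0,0,0.003,0,0,0],[0,0,0.004,0,0,0],[0,0,0.0045,0,0,0],[0,0,0.0045,0,0,0]]}}

```text
clock: 8.35
eef_pos: [0.4887, -0.2746, 0.0585]
tcp_rot: [0.0, 0.0, 1.0, -0.0]
wrist_force: [-1.3, 0.8, 6.1]
gripper_width: 0.0554
grasp_force: 43.7
```

Emit:
{"fn": "drive_tool", "kwargs": {"series": [[0,0,0.0006,0,0,0],[0,0,0.0006,0,0,0]]}}

```text
clock: 8.6
eef_pos: [0.4887, -0.2746, 0.0584]
tcp_rot: [0.0, 0.0, 1.0, -0.0]
wrist_force: [-2.2, 1.7, 11.3]
gripper_width: 0.0551
grasp_force: 44.1
```

Emit:
{"fn": "drive_tool", "kwargs": {"series": [[0,0,0,0,0,0],[0,0,0,0,0,0],[0,0,0,0,0,0],[0,0,0,0,0,0],[0,0,0,0,0,0],[0,0,0,0,0,0]], "gripper": 1}}

```text
clock: 9.35
eef_pos: [0.4887, -0.2745, 0.0571]
tcp_rot: [-0.0, 0.0, 1.0, 0.0]
wrist_force: [-0.3, -0.1, -0.8]
gripper_width: 0.0856
grasp_force: 0.0
```

Emit:
{"fn": "drive_tool", "kwargs": {"series": [[0,0,-0.02,0,0,0],[0,0,-0.06,0,0,0],[0,0,-0.11,0,0,0],[-0.04,0,-0.11,0,0,0],[-0.04,0,-0.11,0,0,0],[-0.04,0,-0.11,0,0,0],[-0.04,0,-0.11,0,0,0]]}}

```text
clock: 10.22
eef_pos: [0.5273, -0.2748, 0.1666]
tcp_rot: [-0.001, 0.001, 1.0, 0.0]
wrist_force: [-0.4, 0.6, 0.6]
gripper_width: 0.085
grasp_force: 0.0
```

```bash
python3 - <<'E'
from h import *
d=cam("wrist"); save(d,"w5"); s=sense(); print(s["eef_pos"],rot().round(3).tolist(),s["gripper_width"],s["clock"])
x,y=178,90
cv2.imwrite("pics/w5.png",cv2.resize(d["img"][y-20:y+130,x-20:x+180],None,fx=4,fy=4,interpolation=cv2.INTER_CUBIC))
E
```

```text
[ 0.52749286 -0.2747618   0.16664272] [[-1.0, 0.001, -0.002], [0.001, 1.0, 0.0], [0.002, 0.0, -1.0]] 0.08542820336283653 10.275
```

View pics/w5.png

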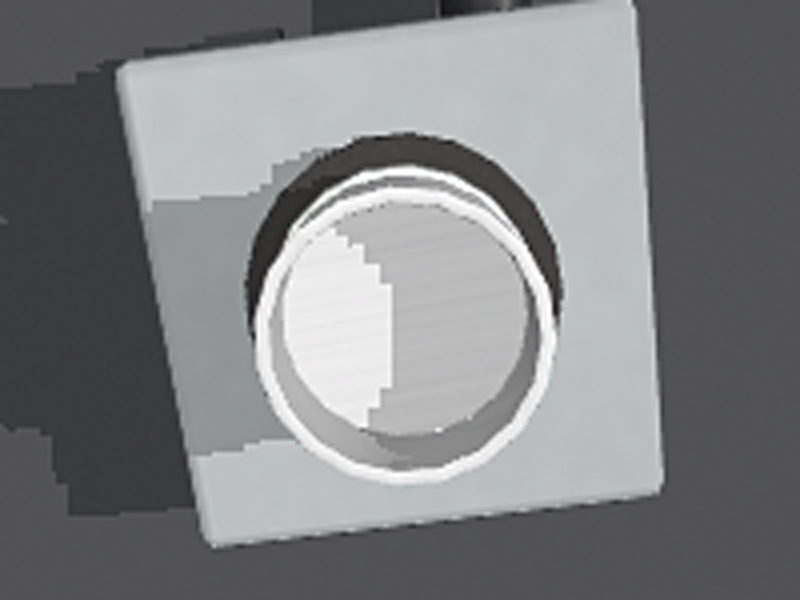

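The crop shows the pan seated on the ring. Its rim spans (256–556, 186–484) in the 4x crop. Next I go to the look pose over the fine sieve.

Emit:
{"fn": "drive_tool", "kwargs": {"series": [[-0.171,0.013,0,0,0,0],[-0.171,0.013,0,0,0,0],[-0.171,0.013,0,0,0,0],[-0.171,0.013,0,0,0,0],[-0.171,0.013,0,0,0,0],[-0.171,0.013,0,0,0,0],[-0.171,0.013,0,0,0,0]]}}

```text
clock: 11.15
eef_pos: [0.6988, -0.2627, 0.1675]
tcp_rot: [-0.0, 0.001, 1.0, -0.0]
wrist_force: [0.3, -0.5, 0.0]
gripper_width: 0.0858
grasp_force: 0.0
```

```bash
python3 - <<'E'
from h import *
e=np.array([158+256/4,158+556/4,70+186/4,70+484/4])
for z in(None,.088): print("pan seated",circ(load("w5"),e,.028,[.488,-.275,.088],z))
d=cam("wrist"); save(d,"w6"); s=sense(); print(s["eef_pos"],rot().round(3).tolist(),s["clock"])
p=proj(d,[[.66,-.262,.038]])[0]; x,y=int(p[0])-80,max(int(p[1])-60,0); print(x,y)
cv2.imwrite("pics/w6.png",cv2.resize(d["img"][y:y+120,x:x+160],None,fx=5,fy=5,interpolation=cv2.INTER_CUBIC))
E
```

```text
pan seated (array([ 0.4893, -0.2736,  0.0845]), array([-0.1,  0.1,  0.1, -0.1]))
pan seated (array([ 0.4887, -0.2736,  0.088 ]), array([-0.7,  0.7, -0.4,  0.6]))
[ 0.69900182 -0.2624834   0.16759059] [[-1.0, 0.002, -0.0], [0.002, 1.0, -0.0], [0.0, -0.0, -1.0]] 11.2
178 83
```

View pics/w6.png

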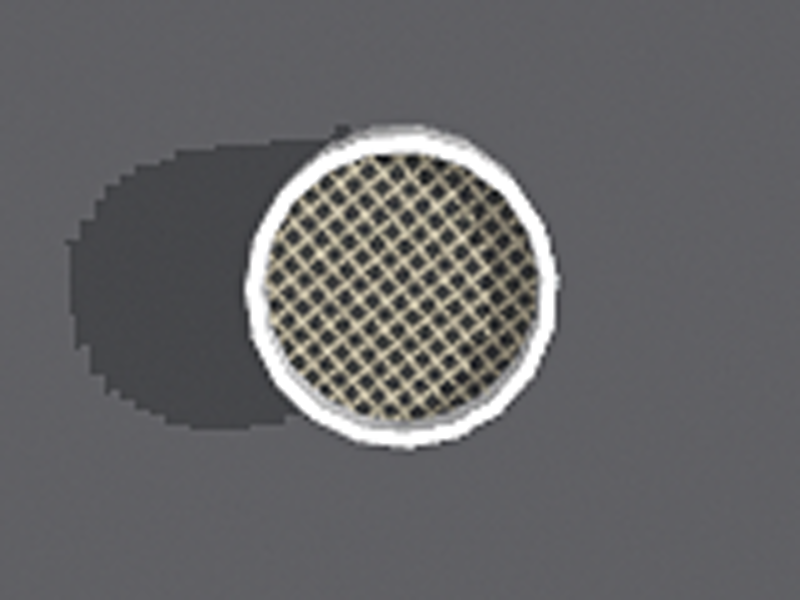

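The fine sieve's rim spans (245–557, 133–446) in the 5x crop, with the mesh just below the rim.

```bash
python3 - <<'E'
from h import *
e=np.array([178+245/5,178+557/5,83+132/5,83+446/5])
for z in(None,.038): 
    r=circ(load("w6"),e,.028,[.66,-.262,.038],z); print("fine",r)
print(togo([r[0][0],r[0][1],.008]))
E
```

```text
fine (array([ 0.6589, -0.2626,  0.0361]), array([-0.1,  0.1,  0.1, -0.1]))
fine (array([ 0.6586, -0.2626,  0.038 ]), array([-0.3,  0.3, -0.1,  0.2]))
[ 4.040e-02 -1.000e-04  1.596e-01]
```

Emit:
{"fn": "drive_tool", "kwargs": {"series": [[0.04,0,0,0,0,0],[0.04,0,0.05,0,0,0],[0.0404,0,0.1,0,0,0],[0.0404,0,0.14,0,0,0],[0.0404,0,0.155,0,0,0],[0.0404,0,0.1596,0,0,0],[0.0404,0,0.1596,0,0,0],[0.0404,0,0.1596,0,0,0]]}}

```text
clock: 12.2
eef_pos: [0.6606, -0.2621, 0.0094]
tcp_rot: [0.001, 0.001, 1.0, -0.0]
wrist_force: [-0.2, -0.0, 0.0]
gripper_width: 0.0854
grasp_force: 0.0
```

Emit:
{"fn": "drive_tool", "kwargs": {"series": [[0,0,0,0,0,0],[0,0,0,0,0,0],[0,0,0,0,0,0],[0,0,0,0,0,0],[0,0,0,0,0,0],[0,0,0,0,0,0],[0,0,0,0,0,0],[0,0,0,0,0,0]], "gripper": 0}}

```text
clock: 13.2
eef_pos: [0.6598, -0.2618, 0.0087]
tcp_rot: [0.001, 0.001, 1.0, -0.0]
wrist_force: [-0.6, 0.2, 6.4]
gripper_width: 0.0557
grasp_force: 41.5
```

```bash
python3 - <<'E'
from h import *
s=sense(); print(s["eef_pos"].round(4),rot().round(4).tolist(),s["gripper_width"],s["grasp_force"],s["wrist_force"].round(1))
print(togo([.4885,-.274,.19]))
d=cam("wrist"); save(d,"w7")
E
```

```text
[ 0.6598 -0.2618  0.0087] [[-1.0, 0.0011, 0.0011], [0.0011, 1.0, -0.0003], [-0.0011, -0.0003, -1.0]] 0.055670246750300294 41.45934445783496 [-0.6  0.2  6.4]
[ 0.1711 -0.0124 -0.1815]
```

Emit:
{"fn": "drive_tool", "kwargs": {"series": [[0,0,-0.01,0,0,0],[0,0,-0.05,0,0,0],[0,0,-0.11,0,0,0],[0.03,-0.003,-0.125,0,0,0],[0.1701,-0.0127,-0.125,0,0,0],[0.1701,-0.0127,-0.125,0,0,0],[0.1701,-0.0127,-0.125,0,0,0],[0.1701,-0.0127,-0.115,0,0,0],[0.1701,-0.0127,-0.1,0,0,0],[0.1701,-0.0127,-0.1,0,0,0],[0.1701,-0.0127,-0.1,0,0,0],[0.1701,-0.0127,-0.1,0,0,0]]}}

```text
clock: 14.75
eef_pos: [0.4899, -0.2741, 0.1077]
tcp_rot: [0.0, 0.0, 1.0, 0.0]
wrist_force: [-0.2, -0.7, -1.6]
gripper_width: 0.0556
grasp_force: 43.0
```

```bash
python3 - <<'E'
from h import *
s=sense(); print(s["eef_pos"].round(4),rot().round(4).tolist(),s["wrist_force"].round(1))
d=cam("wrist"); save(d,"w8"); t=cam("top"); c=cam("scene")
im=np.zeros((600,800,3),np.uint8)
im[:400,:800]=cv2.resize(d["img"],(800,600))[200:600]
p=proj(c,[[.488,-.275,.1]])[0].astype(int); q=proj(t,[[.488,-.275,.1]])[0].astype(int)
im[400:,:400]=cv2.resize(c["img"][p[1]-25:p[1]+25,p[0]-50:p[0]+50],(400,200),interpolation=cv2.INTER_CUBIC)
im[400:,400:]=cv2.resize(t["img"][q[1]-25:q[1]+25,q[0]-50:q[0]+50],(400,200),interpolation=cv2.INTER_CUBIC)
cv2.imwrite("pics/w8.png",im)
E
```

```text
[ 0.4899 -0.2741  0.1077] [[-1.0, 0.0006, 0.0007], [0.0006, 1.0, 0.0], [-0.0007, 0.0, -1.0]] [-0.2 -0.7 -1.6]
```

View pics/w8.png

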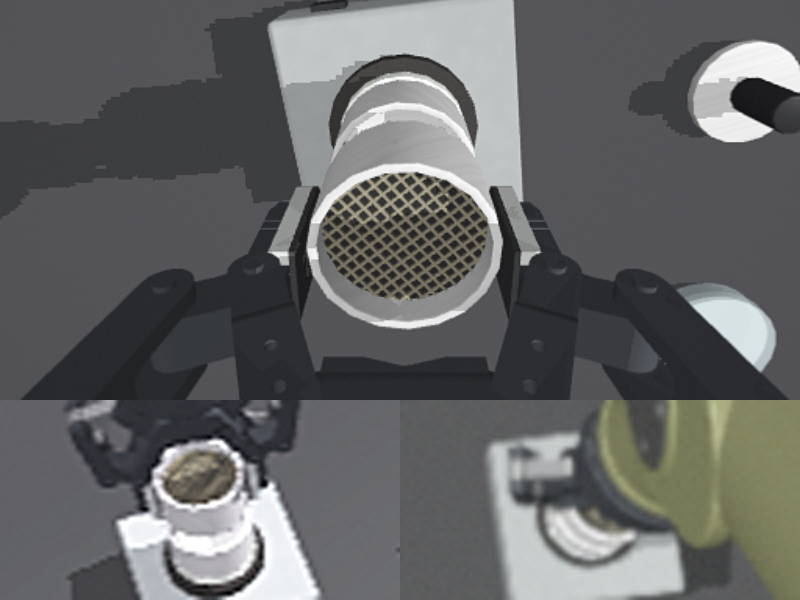

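The composite shows the fine sieve held right over the seated pan and aligned with it, with the lid and petri dish undisturbed. I'll lower slowly.

Emit:
{"fn": "drive_tool", "kwargs": {"series": [[0,0,0.004,0,0,0],[0,0,0.007,0,0,0],[0,0,0.009,0,0,0],[0,0,0.011,0,0,0],[0,0,0.013,0,0,0],[0,0,0.013,0,0,0]]}}

```text
clock: 15.65
eef_pos: [0.4891, -0.2742, 0.0944]
tcp_rot: [-0.0, 0.0, 1.0, 0.0]
wrist_force: [-0.4, 0.3, -0.2]
gripper_width: 0.0552
grasp_force: 43.0
```

Emit:
{"fn": "drive_tool", "kwargs": {"series": [[0,0,0.001,0,0,0],[0,0,0.002,0,0,0],[0,0,0.003,0,0,0],[0,0,0.0035,0,0,0],[0,0,0.004,0,0,0],[0,0,0.004,0,0,0]]}}

```text
clock: 16.4
eef_pos: [0.4892, -0.2743, 0.0908]
tcp_rot: [0.0, 0.0, 1.0, -0.0]
wrist_force: [-1.2, -0.3, 2.7]
gripper_width: 0.0553
grasp_force: 43.3
```

Emit:
{"fn": "drive_tool", "kwargs": {"series": [[0,0,0.0008,0,0,0],[0,0,0.0008,0,0,0]]}}

```text
clock: 16.65
eef_pos: [0.4893, -0.2743, 0.0907]
tcp_rot: [0.0, 0.0, 1.0, -0.0]
wrist_force: [-3.4, 0.4, 9.8]
gripper_width: 0.0553
grasp_force: 43.9
```

Emit:
{"fn": "drive_tool", "kwargs": {"series": [[0,0,0,0,0,0],[0,0,0,0,0,0],[0,0,0,0,0,0],[0,0,0,0,0,0],[0,0,0,0,0,0],[0,0,0,0,0,0]], "gripper": 1}}

```text
clock: 17.4
eef_pos: [0.4892, -0.2742, 0.0897]
tcp_rot: [0.0, 0.0, 1.0, 0.0]
wrist_force: [0.0, -0.7, 0.6]
gripper_width: 0.0854
grasp_force: 0.0
```

Emit:
{"fn": "drive_tool", "kwargs": {"series": [[0,0,-0.02,0,0,0],[0,0,-0.06,0,0,0],[0,0,-0.105,0,0,0],[-0.04,0,-0.105,0,0,0],[-0.04,0,-0.105,0,0,0],[-0.04,0,-0.105,0,0,0]]}}

```text
clock: 18.15
eef_pos: [0.5282, -0.2742, 0.1942]
tcp_rot: [-0.001, 0.0, 1.0, 0.0]
wrist_force: [-0.2, -0.8, 0.1]
gripper_width: 0.0855
grasp_force: 0.0
```

```bash
python3 - <<'E'
from h import *
d=cam("wrist"); save(d,"w9"); s=sense(); print(s["eef_pos"],rot().round(4).tolist(),s["clock"])
print(togo([.692,.084,.18]))
E
```

```text
[ 0.52783867 -0.27436246  0.19407961] [[-1.0, 0.0011, -0.0024], [0.0011, 1.0, 0.0003], [0.0024, 0.0003, -1.0]] 18.2
[-0.1638  0.3585  0.0138]
```

Emit:
{"fn": "drive_tool", "kwargs": {"series": [[-0.164,0.3585,0.014,0,0,0],[-0.164,0.3585,0.014,0,0,0],[-0.164,0.3585,0.014,0,0,0],[-0.164,0.3585,0.014,0,0,0],[-0.164,0.3585,0.014,0,0,0],[-0.164,0.3585,0.014,0,0,0],[-0.164,0.3585,0.014,0,0,0],[-0.164,0.3585,0.014,0,0,0],[-0.164,0.3585,0.014,0,0,0],[-0.164,0.3585,0.014,0,0,0]]}}

```text
clock: 19.45
eef_pos: [0.6933, 0.0808, 0.1808]
tcp_rot: [-0.0, 0.002, 1.0, -0.001]
wrist_force: [0.0, 0.6, 0.5]
gripper_width: 0.0851
grasp_force: 0.0
```

```bash
python3 - <<'E'
from h import *
d=cam("wrist"); save(d,"w10"); s=sense(); print(s["eef_pos"],rot().round(4).tolist(),s["clock"])
p=proj(d,[[.652,.084,.05]])[0]; x,y=int(p[0])-50,max(int(p[1])-60,0)
w=load("w9"); q=proj(w,[[.489,-.274,.12]])[0]; X,Y=int(q[0])-50,max(int(q[1])-60,0); print(x,y,X,Y)
f=lambda i:cv2.resize(i,None,fx=4,fy=4,interpolation=cv2.INTER_CUBIC)
cv2.imwrite("pics/w10.png",np.hstack([f(d["img"][y:y+120,x:x+100]),f(w["img"][Y:Y+120,X:X+100])]))
E
```

```text
[0.69340284 0.08137    0.18092463] [[-1.0, 0.0038, -0.0002], [0.0038, 1.0, -0.0014], [0.0002, -0.0014, -1.0]] 19.5
211 80 208 95
```

View pics/w10.png

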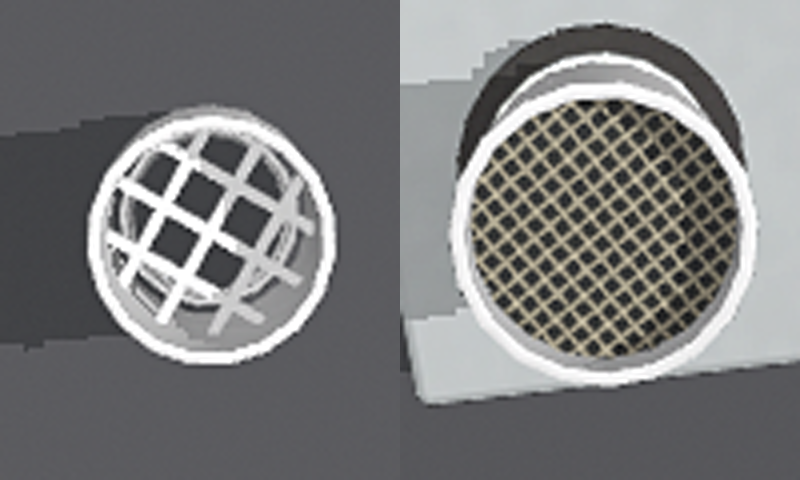

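Left: the coarse sieve's rim spans (88–336, 112–363). Right: the fine sieve is seated on the pan, its rim at (450–757, 82–386).

```bash
python3 - <<'E'
from h import *
e=np.array([211+88/4,211+336/4,80+112/4,80+363/4])
for z in(None,.05): 
    r=circ(load("w10"),e,.028,[.652,.084,.05],z); print("coarse",r)
e=np.array([208+50/4,208+357/4,95+82/4,95+386/4])
for z in(None,.12): print("fine seated",circ(load("w9"),e,.028,[.488,-.275,.12],z))
print(togo([r[0][0],r[0][1],.02]))
E
```

```text
coarse (array([0.6525, 0.0859, 0.0478]), array([-0.1,  0.1,  0.1, -0.1]))
coarse (array([0.6522, 0.0859, 0.05  ]), array([-0.4,  0.4, -0.1,  0.2]))
fine seated (array([ 0.4891, -0.2735,  0.1168]), array([-0.,  0.,  0., -0.]))
fine seated (array([ 0.4886, -0.2735,  0.12  ]), array([-0.6,  0.6, -0.5,  0.6]))
[0.0412 0.0046 0.1609]
```

Emit:
{"fn": "drive_tool", "kwargs": {"series": [[0.04,0.002,0,0,0,0],[0.04,0.002,0.05,0,0,0],[0.04,0.002,0.1,0,0,0],[0.04,0.002,0.1,0,0,0],[0.04,0.002,0.1,0,0,0],[0.04,0.002,0.1,0,0,0]]}}

```text
clock: 20.25
eef_pos: [0.6554, 0.0865, 0.0834]
tcp_rot: [0.002, 0.001, 1.0, 0.001]
wrist_force: [0.5, 0.4, 0.9]
gripper_width: 0.0852
grasp_force: 0.0
```

```bash
python3 -c "
from h import *
print(sense()['eef_pos'],togo([.6525,.0855,.014]),rot().round(4).tolist())"
```

```text
[0.65540251 0.08646515 0.08338985] [ 0.0032 -0.0011  0.0694] [[-1.0, 0.0016, 0.0044], [0.0016, 1.0, 0.0013], [-0.0044, 0.0013, -1.0]]
```

Emit:
{"fn": "drive_tool", "kwargs": {"series": [[0.002,-0.0008,0.03,0,0,0],[0.002,-0.0008,0.06,0,0,0],[0.002,-0.0008,0.068,0,0,0],[0.002,-0.0008,0.068,0,0,0],[0.002,-0.0008,0.068,0,0,0],[0.002,-0.0008,0.068,0,0,0]]}}

```text
clock: 21.0
eef_pos: [0.6525, 0.0854, 0.014]
tcp_rot: [0.001, 0.001, 1.0, 0.0]
wrist_force: [-0.4, -0.2, 0.1]
gripper_width: 0.0857
grasp_force: 0.0
```

Emit:
{"fn": "drive_tool", "kwargs": {"series": [[0,0,0,0,0,0],[0,0,0,0,0,0],[0,0,0,0,0,0],[0,0,0,0,0,0],[0,0,0,0,0,0],[0,0,0,0,0,0],[0,0,0,0,0,0],[0,0,0,0,0,0]], "gripper": 0}}

```text
clock: 22.0
eef_pos: [0.6518, 0.0854, 0.0134]
tcp_rot: [0.0, 0.001, 1.0, 0.0]
wrist_force: [-0.1, -0.5, 4.9]
gripper_width: 0.0555
grasp_force: 41.6
```

```bash
python3 - <<'E'
from h import *
s=sense(); print(s["eef_pos"].round(4),rot().round(4).tolist(),s["gripper_width"],s["grasp_force"],s["wrist_force"].round(1))
E
```

```text
[0.6518 0.0854 0.0134] [[-1.0, 0.001, 0.0005], [0.001, 1.0, 0.0001], [-0.0005, 0.0001, -1.0]] 0.055513033347028416 41.55711326748133 [-0.1 -0.5  4.9]
```

Emit:
{"fn": "drive_tool", "kwargs": {"series": [[0,0,-0.01,0,0,0],[0,0,-0.05,0,0,0],[0,0,-0.11,0,0,0],[0.02,-0.04,-0.152,0,0,0],[0.164,-0.3598,-0.152,0,0,0],[0.164,-0.3598,-0.152,0,0,0],[0.164,-0.3598,-0.152,0,0,0],[0.164,-0.3598,-0.152,0,0,0],[0.164,-0.3598,-0.152,0,0,0],[0.164,-0.3598,-0.152,0,0,0],[0.164,-0.3598,-0.152,0,0,0],[0.164,-0.3598,-0.152,0,0,0]]}}

```text
clock: 23.5
eef_pos: [0.4876, -0.2735, 0.1649]
tcp_rot: [0.0, 0.0, 1.0, 0.0]
wrist_force: [-0.2, 1.2, -2.3]
gripper_width: 0.0554
grasp_force: 43.2
```

Emit:
{"fn": "drive_tool", "kwargs": {"series": [[0,0,0,0,0,0],[0,0,0,0,0,0],[0,0,0.01,0,0,0],[0,0,0.021,0,0,0],[0,0,0.021,0,0,0],[0,0,0.021,0,0,0],[0,0,0.021,0,0,0]]}}

```text
clock: 24.38
eef_pos: [0.4875, -0.2744, 0.144]
tcp_rot: [0.0, 0.0, 1.0, -0.0]
wrist_force: [-0.6, 0.4, -1.4]
gripper_width: 0.0556
grasp_force: 43.2
```

```bash
python3 - <<'E'
from h import *
s=sense(); print(s["eef_pos"].round(4),rot().round(4).tolist(),s["wrist_force"].round(1),togo([.488,-.2742,.1274]))
d=cam("wrist"); save(d,"w11"); c=cam("scene")
im=np.zeros((600,800,3),np.uint8)
im[:400]=cv2.resize(d["img"],(800,600))[200:600]
p=proj(c,[[.488,-.275,.12]])[0].astype(int)
im[400:]=cv2.resize(c["img"][p[1]-25:p[1]+25,p[0]-100:p[0]+100],(800,200),interpolation=cv2.INTER_CUBIC)
cv2.imwrite("pics/w11.png",im)
E
```

```text
[ 0.4875 -0.2744  0.144 ] [[-1.0, 0.001, 0.0006], [0.001, 1.0, -0.0001], [-0.0006, -0.0001, -1.0]] [-0.6  0.4 -1.4] [-0.0005  0.0002  0.0166]
```

View pics/w11.png

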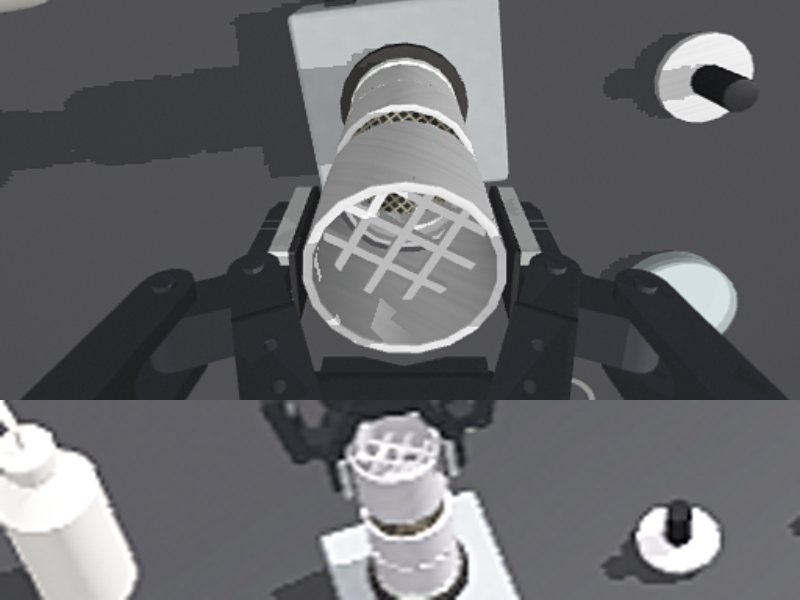

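The coarse sieve is held aligned above the fine sieve, and the wash bottle and lid are clear. I'll lower it.

Emit:
{"fn": "drive_tool", "kwargs": {"series": [[-0.0005,0,0.004,0,0,0],[-0.0005,0,0.007,0,0,0],[-0.0005,0,0.009,0,0,0],[-0.0005,0,0.011,0,0,0],[-0.0005,0,0.013,0,0,0],[-0.0005,0,0.013,0,0,0]]}}

```text
clock: 25.22
eef_pos: [0.4876, -0.2743, 0.1306]
tcp_rot: [-0.0, 0.0, 1.0, 0.0]
wrist_force: [0.2, -0.6, -1.6]
gripper_width: 0.0555
grasp_force: 43.2
```

Emit:
{"fn": "drive_tool", "kwargs": {"series": [[0,0,0.001,0,0,0],[0,0,0.002,0,0,0],[0,0,0.003,0,0,0],[0,0,0.0035,0,0,0],[0,0,0.004,0,0,0],[0,0,0.004,0,0,0]]}}

```text
clock: 25.98
eef_pos: [0.4879, -0.2744, 0.1275]
tcp_rot: [0.0, 0.0, 1.0, -0.0]
wrist_force: [-0.0, 0.7, 5.8]
gripper_width: 0.0555
grasp_force: 43.9
```

Emit:
{"fn": "drive_tool", "kwargs": {"series": [[0,0,0.0006,0,0,0],[0,0,0.0006,0,0,0]]}}

```text
clock: 26.22
eef_pos: [0.488, -0.2744, 0.1274]
tcp_rot: [0.0, 0.0, 1.0, -0.0]
wrist_force: [-2.2, 0.9, 10.6]
gripper_width: 0.0556
grasp_force: 44.3
```

Emit:
{"fn": "drive_tool", "kwargs": {"series": [[0,0,0,0,0,0],[0,0,0,0,0,0],[0,0,0,0,0,0],[0,0,0,0,0,0],[0,0,0,0,0,0],[0,0,0,0,0,0]], "gripper": 1}}

```text
clock: 26.98
eef_pos: [0.4877, -0.2743, 0.1261]
tcp_rot: [-0.0, 0.001, 1.0, 0.0]
wrist_force: [-0.7, -0.6, 1.2]
gripper_width: 0.0856
grasp_force: 0.0
```

Emit:
{"fn": "drive_tool", "kwargs": {"series": [[0,0,-0.02,0,0,0],[0,0,-0.06,0,0,0],[0,0,-0.1,0,0,0],[-0.04,0,-0.1,0,0,0],[-0.04,0,-0.1,0,0,0],[-0.04,0,-0.1,0,0,0]]}}

```text
clock: 27.72
eef_pos: [0.5267, -0.2743, 0.2255]
tcp_rot: [-0.001, 0.0, 1.0, 0.0]
wrist_force: [-0.5, 0.0, -0.2]
gripper_width: 0.0852
grasp_force: 0.0
```

```bash
python3 - <<'E'
from h import *
d=cam("wrist"); save(d,"w12"); s=sense(); print(s["eef_pos"],rot().round(4).tolist(),s["clock"])
print(togo([.51,-.093,.16]))
E
```

```text
[ 0.52630376 -0.27450009  0.22548794] [[-1.0, 0.0011, -0.0024], [0.0011, 1.0, 0.0002], [0.0024, 0.0002, -1.0]] 27.775
[0.0163 0.1815 0.0656]
```

Emit:
{"fn": "drive_tool", "kwargs": {"series": [[0.0163,0.06,0,0,0,0],[0.0163,0.12,0,0,0,0],[0.0163,0.1815,0.03,0,0,0],[0.0163,0.1815,0.065,0,0,0],[0.0163,0.1815,0.065,0,0,0],[0.0163,0.1815,0.065,0,0,0],[0.0163,0.1815,0.065,0,0,0],[0.0163,0.1815,0.065,0,0,0]]}}

```text
clock: 28.78
eef_pos: [0.5121, -0.0937, 0.162]
tcp_rot: [0.001, 0.001, 1.0, -0.0]
wrist_force: [-0.0, 0.6, 0.5]
gripper_width: 0.0853
grasp_force: 0.0
```

```bash
python3 - <<'E'
from h import *
d=cam("wrist"); save(d,"w13"); s=sense(); print(s["eef_pos"],rot().round(4).tolist(),s["clock"])
p=proj(d,[[.481,-.093,.03]])[0]; x,y=int(p[0])-50,max(int(p[1])-75,0)
w=load("w12"); q=proj(w,[[.488,-.274,.164]])[0]; X,Y=int(q[0])-50,max(int(q[1])-75,0); print(x,y,X,Y)
f=lambda i:cv2.resize(i,None,fx=4,fy=4,interpolation=cv2.INTER_CUBIC)
cv2.imwrite("pics/w13.png",np.hstack([f(d["img"][y:y+150,x:x+100]),f(w["img"][Y:Y+150,X:X+100])]))
E
```

```text
[ 0.51199135 -0.09357488  0.16187613] [[-1.0, 0.0023, 0.0014], [0.0023, 1.0, -0.0003], [-0.0014, -0.0003, -1.0]] 28.825
208 76 208 85
```

View pics/w13.png

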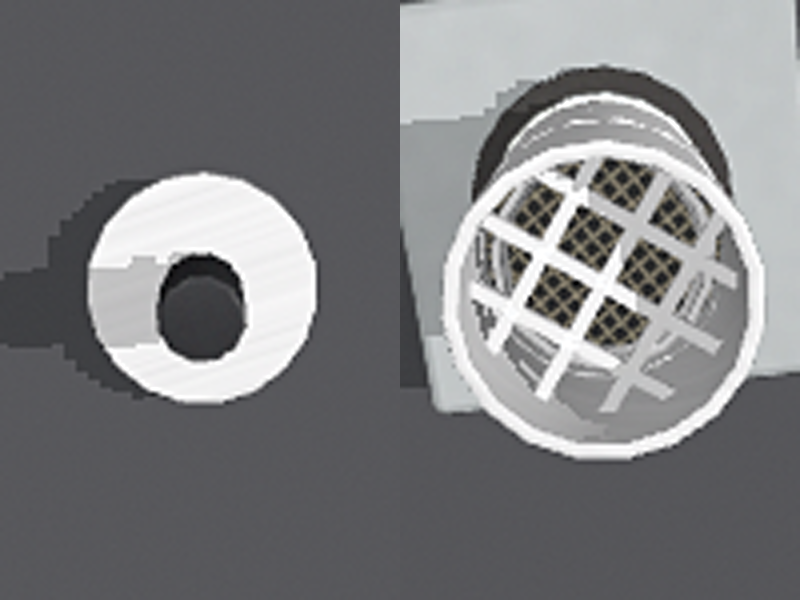

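Left: the lid disc spans (87–317, 172–403) and its knob top (160–245, 277–361). Right: the coarse sieve is seated, rim at (443–763, 142–459).

```bash
python3 - <<'E'
from h import *
w=load("w13")
e=np.array([208+87/4,208+317/4,76+172/4,76+403/4])
for z in(None,.012): r=circ(w,e,.028,[.481,-.093,.012],z); print("lid",r)
k=np.array([208+160/4,208+245/4,76+277/4,76+361/4])
for z in(None,.044): print("knob",circ(w,k,.010,[.481,-.093,.044],z))
e=np.array([208+43/4,208+363/4,85+142/4,85+459/4])
for z in(None,.164): print("coarse seated",circ(load("w12"),e,.028,[.488,-.275,.164],z))
print(togo([r[0][0],r[0][1],.05]))
E
```

```text
lid (array([ 0.4825, -0.0934,  0.0103]), array([-0.1,  0.1,  0.1, -0.1]))
lid (array([ 0.4822, -0.0934,  0.012 ]), array([-0.3,  0.3, -0. ,  0. ]))
knob (array([ 0.4872, -0.0933,  0.0214]), array([-0.,  0.,  0., -0.]))
knob (array([ 0.4825, -0.0933,  0.044 ]), array([-0.9,  0.9, -0.9,  0.9]))
coarse seated (array([ 0.49  , -0.2738,  0.1595]), array([-0.2,  0.2,  0.2, -0.2]))
coarse seated (array([ 0.4891, -0.2738,  0.164 ]), array([-1.1,  1.1, -0.6,  0.8]))
[3.000e-02 1.000e-04 1.118e-01]
```

Emit:
{"fn": "drive_tool", "kwargs": {"series": [[0.03,0,0,0,0,0],[0.03,0,0.05,0,0,0],[0.03,0,0.1,0,0,0],[0.03,0,0.1,0,0,0],[0.03,0,0.1,0,0,0],[0.03,0,0.1,0,0,0]], "gripper": 0.6}}

```text
clock: 29.58
eef_pos: [0.483, -0.0931, 0.0631]
tcp_rot: [0.002, 0.001, 1.0, -0.0]
wrist_force: [0.4, -0.4, 0.3]
gripper_width: 0.0511
grasp_force: 0.0
```

```bash
python3 -c "
from h import *
print(sense()['eef_pos'],togo([.4823,-.0934,.017]),rot().round(4).tolist())"
```

```text
[ 0.48300751 -0.0930651   0.06305851] [ 0.0009 -0.0003  0.0461] [[-1.0, 0.0016, 0.0037], [0.0016, 1.0, -0.0001], [-0.0037, -0.0001, -1.0]]
```

Emit:
{"fn": "drive_tool", "kwargs": {"series": [[0,0,0.025,0,0,0],[0,0,0.04,0,0,0],[0,0,0.0455,0,0,0],[0,0,0.0455,0,0,0],[0,0,0.0455,0,0,0],[0,0,0.0455,0,0,0]]}}

```text
clock: 30.32
eef_pos: [0.482, -0.093, 0.0162]
tcp_rot: [0.001, 0.001, 1.0, 0.0]
wrist_force: [-0.3, 0.1, 0.0]
gripper_width: 0.0514
grasp_force: 0.0
```

Emit:
{"fn": "drive_tool", "kwargs": {"series": [[0,0,0,0,0,0],[0,0,0,0,0,0],[0,0,0,0,0,0],[0,0,0,0,0,0],[0,0,0,0,0,0],[0,0,0,0,0,0],[0,0,0,0,0,0],[0,0,0,0,0,0],[0,0,0,0,0,0]], "gripper": 0}}

```text
clock: 31.45
eef_pos: [0.4816, -0.093, 0.016]
tcp_rot: [0.0, 0.001, 1.0, -0.0]
wrist_force: [-1.0, -0.6, 5.3]
gripper_width: 0.0188
grasp_force: 39.0
```

```bash
python3 - <<'E'
from h import *
s=sense(); print(s["eef_pos"].round(4),rot().round(4).tolist(),s["gripper_width"],s["grasp_force"],s["wrist_force"].round(1))
E
```

```text
[ 0.4816 -0.093   0.016 ] [[-1.0, 0.0011, 0.0003], [0.0011, 1.0, -0.0002], [-0.0003, -0.0002, -1.0]] 0.018788187985056663 38.97820830345154 [-1.  -0.6  5.3]
```

Emit:
{"fn": "drive_tool", "kwargs": {"series": [[0,0,-0.01,0,0,0],[0,0,-0.05,0,0,0],[0,0,-0.11,0,0,0],[0,0,-0.165,0,0,0],[0,0,-0.19,0,0,0],[-0.0064,-0.06,-0.19,0,0,0],[-0.0064,-0.12,-0.19,0,0,0],[-0.0064,-0.1812,-0.19,0,0,0],[-0.0064,-0.1812,-0.19,0,0,0],[-0.0064,-0.1812,-0.19,0,0,0],[-0.0064,-0.1812,-0.18,0,0,0],[-0.0064,-0.1812,-0.175,0,0,0]]}}

```text
clock: 32.95
eef_pos: [0.4876, -0.2725, 0.1899]
tcp_rot: [-0.001, -0.001, 1.0, 0.0]
wrist_force: [-0.0, 0.4, -0.2]
gripper_width: 0.0191
grasp_force: 39.4
```

Emit:
{"fn": "drive_tool", "kwargs": {"series": [[0,0,0,0,0,0],[0,0,0,0,0,0],[0,0,0,0,0,0],[0,0,0,0,0,0]]}}

```text
clock: 33.45
eef_pos: [0.4879, -0.2741, 0.1908]
tcp_rot: [0.0, 0.0, 1.0, -0.0]
wrist_force: [0.6, 0.1, -0.9]
gripper_width: 0.0185
grasp_force: 39.4
```

```bash
python3 - <<'E'
from h import *
s=sense(); print(s["eef_pos"].round(4),rot().round(4).tolist(),s["wrist_force"].round(1),togo([.488,-.2742,.174]))
d=cam("wrist"); save(d,"w14"); c=cam("scene")
im=np.zeros((600,800,3),np.uint8)
im[:400]=cv2.resize(d["img"],(800,600))[200:600]
p=proj(c,[[.488,-.275,.15]])[0].astype(int)
im[400:]=cv2.resize(c["img"][p[1]-25:p[1]+25,p[0]-100:p[0]+100],(800,200),interpolation=cv2.INTER_CUBIC)
cv2.imwrite("pics/w14.png",im)
E
```

```text
[ 0.4879 -0.2741  0.1908] [[-1.0, 0.001, 0.0003], [0.001, 1.0, -0.0001], [-0.0003, -0.0001, -1.0]] [ 0.6  0.1 -0.9] [-0.0001 -0.0001  0.0168]
```

View pics/w14.png

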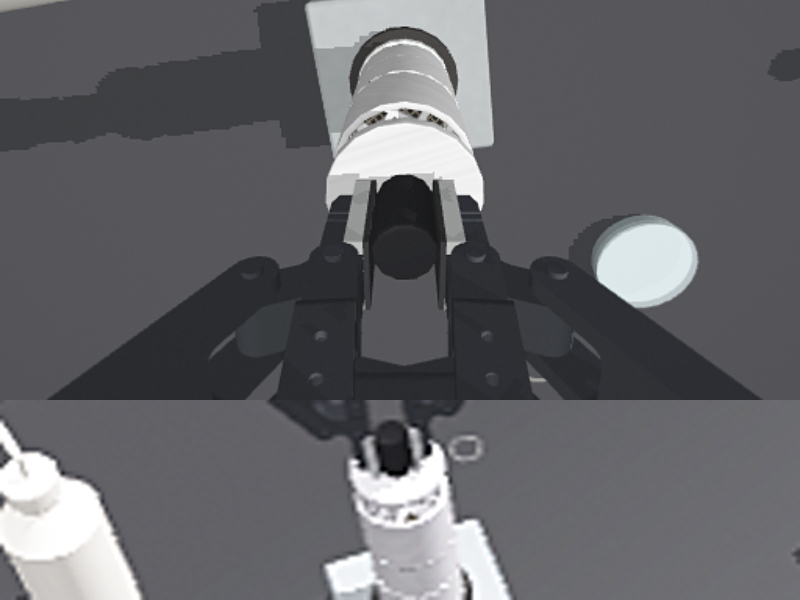

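The lid is held level and centred over the coarse sieve. I'll lower it.

Emit:
{"fn": "drive_tool", "kwargs": {"series": [[0,0,0.004,0,0,0],[0,0,0.007,0,0,0],[0,0,0.009,0,0,0],[0,0,0.011,0,0,0],[0,0,0.013,0,0,0],[0,0,0.013,0,0,0]]}}

```text
clock: 34.3
eef_pos: [0.4877, -0.274, 0.1775]
tcp_rot: [-0.0, 0.0, 1.0, 0.0]
wrist_force: [0.4, -0.4, -0.5]
gripper_width: 0.019
grasp_force: 39.4
```

Emit:
{"fn": "drive_tool", "kwargs": {"series": [[0,0,0.001,0,0,0],[0,0,0.002,0,0,0],[0,0,0.003,0,0,0],[0,0,0.0035,0,0,0],[0,0,0.004,0,0,0],[0,0,0.004,0,0,0]]}}

```text
clock: 35.05
eef_pos: [0.4879, -0.2741, 0.174]
tcp_rot: [0.0, 0.0, 1.0, -0.0]
wrist_force: [-0.7, 0.2, 2.8]
gripper_width: 0.0188
grasp_force: 39.5
```

Emit:
{"fn": "drive_tool", "kwargs": {"series": [[0,0,0.0006,0,0,0],[0,0,0.0006,0,0,0]]}}

```text
clock: 35.3
eef_pos: [0.4881, -0.2741, 0.1739]
tcp_rot: [0.0, 0.0, 1.0, -0.0]
wrist_force: [-1.9, 1.1, 6.8]
gripper_width: 0.0187
grasp_force: 40.1
```

Emit:
{"fn": "drive_tool", "kwargs": {"series": [[0,0,0,0,0,0],[0,0,0,0,0,0],[0,0,0,0,0,0],[0,0,0,0,0,0],[0,0,0,0,0,0],[0,0,0,0,0,0]], "gripper": 0.7}}

```text
clock: 36.05
eef_pos: [0.4878, -0.2741, 0.173]
tcp_rot: [0.0, 0.0, 1.0, 0.0]
wrist_force: [0.8, -0.7, -0.4]
gripper_width: 0.0598
grasp_force: 0.0
```

Emit:
{"fn": "drive_tool", "kwargs": {"series": [[0,0,-0.02,0,0,0],[0,0,-0.06,0,0,0],[0,0,-0.1,0,0,0],[0,0.1,-0.1,0,0,0],[0,0.15,-0.1,0,0,0],[0,0.15,-0.1,0,0,0],[0,0.15,-0.1,0,0,0],[0,0.15,-0.1,0,0,0]]}}

```text
clock: 37.05
eef_pos: [0.4879, -0.1256, 0.2729]
tcp_rot: [-0.0, 0.001, 1.0, -0.001]
wrist_force: [0.3, -0.0, -0.1]
gripper_width: 0.0599
grasp_force: 0.0
```

```bash
python3 - <<'E'
from h import *
c=cam("scene"); d=cam("wrist"); print(sense()["eef_pos"].round(4))
p=proj(c,[[.488,-.275,.12]])[0].astype(int)
im=np.hstack([cv2.resize(c["img"][p[1]-50:p[1]+50,p[0]-33:p[0]+33],(400,600),interpolation=cv2.INTER_CUBIC),cv2.resize(c["img"][100:340,80:400],(400,300)).repeat(1,0) if 0 else np.vstack([cv2.resize(c["img"],(400,300)),cv2.resize(d["img"],(400,300))])])
cv2.imwrite("pics/fin.png",im)
E
```

```text
[ 0.4878 -0.126   0.2728]
```

View pics/fin.png

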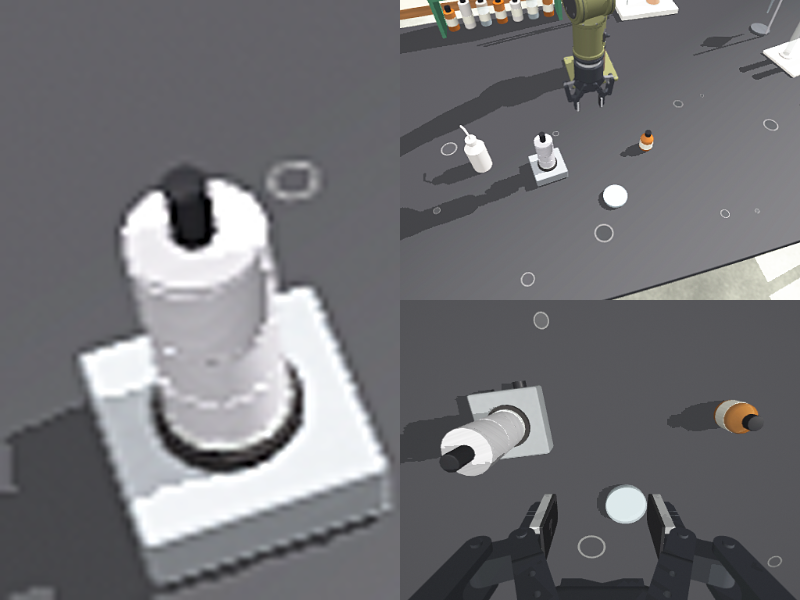

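The full column stands upright on the shaker with its joints closed. The gripper is clear, and the wash bottle, reagent bottle and petri dish are where they were. I'm handing it in.

```bash
python3 -c "
from workcell import *
print(sign_off())"
```

```text
the job is handed in; nothing more can be done
None
```

The column is built on the shaker in the order asked (pan, fine sieve, coarse sieve, lid), each piece home within about 0.5 mm of its expected height; I handed it in at about 37 s with the gripper clear.

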